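# Park the small brine jug with its spout towards the fermenting jar

### The job

Stand the smaller of the two spouted steel jugs upright in the middle of the round cork pad on the wooden board, with its spout pointing straight at the fermenting jar that stands on the same board, ready to top it up. Leave the jar and the larger jug where they are.

Things in the scene. Friction and masses are not known exactly. Their poses are not given: they have to be found in the camera images.
- small_jug_center (a point): Centre (half-way up, on the axis) of the smaller steel jug: loose, open, straight-sided, diameter 56 mm, height 85 mm, wall 3 mm, about 0.2 kg, standing on the cabinet top (z = 0). x points to its spout (12 mm tube rising beside the body, tip 64 mm from the axis, below the rim); a loop handle reaches 62 mm out on the opposite side. z is up. Nothing sticks out along y: grip the body across y.
- pad (a point): Centre of the top of the round cork pad, diameter 100 mm, fixed on a wooden board 300 x 130 mm, 18 mm thick; the pad's top is 22 mm above the cabinet top. x runs along the board from the pad to the fermenting jar, z is up. Board and pad are fixed; the board reaches 65 mm behind the pad's centre (-x) and 235 mm ahead of it (+x).
- jar_center (a point): Point on the axis of the glass fermenting jar, 75 mm above its foot: diameter 100 mm, 150 mm to the top of its white lid plus a 22 mm clear stub, 0.9 kg, loose. It stands on the board, on the pad's +x axis, 160 to 180 mm from the pad's centre.
- large_jug_center (a point): Centre (half-way up, on the axis) of the larger steel jug, to be left alone: the same shape as the smaller one, diameter 86 mm, height 105 mm, spout (+x) and handle (-x) reaching 85 mm from the axis. Loose, on the cabinet top.
There are look-alikes about, which are no part of the job. What is shaped like the part that bears jar_center but purple or turquoise is not meant.

How it is judged (in metres and radians):
At the end, for the whole second after the job is handed in: The small jug stands released, upright (within 6 degrees) and at rest on the cork pad, its axis within 20 mm of the pad's centre and its spout (not its handle) pointing along the board towards the jar within 17 degrees; the jar and the larger jug are within 30 mm of where they were (horizontal distance between small_jug_center and pad below 0.02 m and z of small_jug_center in the frame of pad between 0.0365 and 0.0485 m and angle between small_jug_center's own z axis and vertical below 0.1 rad and angle between the x axis of small_jug_center and the x axis of pad, either way round below 0.3 rad and x of jar_center in the frame of small_jug_center above 0 m and linear speed of small_jug below 0.02 m/s and angular speed of small_jug below 0.2 rad/s and distance of each of jar_center, large_jug_center from where it was at the start of the episode below 0.03 m); the robot touches nothing.
It fails at once if the fermenting jar is shifted by more than 30 mm (distance of jar_center from where it was at the start of the episode above 0.03 m).
It fails at once if the larger jug is shifted by more than 30 mm (distance of large_jug_center from where it was at the start of the episode above 0.03 m).
It also fails if it takes over 35 s, if anything falls off the work surface, if the arm or the gripper's body presses on something with over 40 N, if the wrist force passes 120 N, or if a joint passes its speed limit or range.

### The arm

A 7-joint arm with a two-finger parallel gripper is mounted at the origin on the work surface. World frame = base frame: x ahead of the robot, y to its left, z up, the work surface at z = 0. Lengths are in mm, angles in rad, forces in N, time in s.
With the tool pointing down it reaches from about 425 to 875 mm from the base axis. Payload 8.4 kg.
Tool frame: the origin (TCP) lies at the very end of the fingers, on their centre line; the grasp point (between the pads) lies 19 mm behind it; z points along the fingers, y is the line along which they close (so a half turn about z gives the same grasp; the last joint's range is limited). The gripper opens to 85 mm and grips with 20 to 120 N. Pads are 22 mm wide; open, the fingers measure 114 mm over their backs; the gripper's body (76 mm by 85 mm) begins 54 mm behind the grasp point. The pads swing forward as they close: fully open they stand 13 mm farther back than shut.
Start: joints at [1.158, 0.333, 0.04, 1.465, -0.013, 1.343, -0.059], TCP at [200.616, -618.236, 198.108] pointing down, gripper open.
Joint ranges: [-2.58, 2.58], [-0.38, 2.09], [-1.3, 1.39], [0.25, 2.4], [-1.5, 4.64], [0.08, 2.09], [-2.65, 2.65]. Speed limits (rad/s): [2.22, 2.22, 2.79, 2.79, 3.14, 3.14, 3.14].

### API

Orientations are given as a unit quaternion [w, x, y, z].
In Python, from station import env, command_gripper, planner, telemetry, imaging gives the robot as it stands. The module is installed in compiled form; this text tells all that it offers. Calls block until the motion is done:
- env.movep(position, orientation): joint-space move of the TCP to a pose.
- env.movel(position, attitude=None, speed=150): straight line of the TCP; attitude=None keeps the orientation; speed is the mean speed in mm/s.
- env.movej(angles): joint-space move.
- command_gripper(opening, effort=None): finger opening in mm; effort is the grip in N (None keeps the last); returns when the fingers have stopped.
- env.dwell(seconds).
- planner.ik(position, orientation): joint angles nearest the present ones, or None.
- telemetry.observe(): the state.
- imaging.get_image(name): name is "side" or "top" or "wrist"; returns (picture, depth): 384x512x3 uint8, red, green, blue; 384x512 float32, mm along the optical axis (not along the pixel's ray), 0 where there is no reading.
- imaging.get_calibration(name): a dict with "K" (3x3 intrinsics, pixels), "eye" and "attitude" of the camera in the world. Camera axes: x right, y down, z forward; pixel columns grow to the right and rows downward; lengths in mm; the calibration is good to about 2 mm. The wrist camera is an equidistant fisheye: a pixel r from the principal point sees the ray r / f radians off the axis. A picture is of the moment at which its call begins: read the wrist's pose just before it. get_calibration takes no time and is no camera call; for the wrist camera it gives the pose at the moment of the call.
A pose or a line that the arm cannot do raises env.Unreachable and nothing moves.
- env.close_job(): hands the job in; it is judged then, once.
The state is a dict: "t": time; "joints": joint angles; "joint_vel": joint speeds; "effort": joint torques, N m; "eef_pos": TCP position; "tcp_rot": TCP orientation; "wrist_force": force on the tool from outside, world axes, zero at the start; "moment": the same for the moment, N m; "grip_width": finger opening in mm; "finger_force": force on a finger pad.
Only numpy, scipy, OpenCV 4.12 (cv2) and the standard library are available. Lean on these libraries where they do the work, as an engineer would, in place of code of your own. Each camera call takes 0.05 s, during which the arm holds its last target. There are 200 camera calls.

## Working session

There is one attempt and no reset: what is moved stays moved. The work goes in short steps, each a Python script; the robot and the scene stay as the last script left them, time stands still between calls to the robot, and variables do not carry over. Pictures are saved under pics/ and viewed, at most 10 in all, crops included, and the job is handed in when it is done.

```bash
mkdir -p pics
cat > h.py <<'E'
import numpy as np, cv2
from scipy.spatial.transform import Rotation as R
from station import env, command_gripper, planner, telemetry, imaging
def rot(q): return R.from_quat(np.roll(q,-1)).as_matrix()
def cloud(name,save=None):
    c=imaging.get_calibration(name); im,d=imaging.get_image(name)
    if save: cv2.imwrite(save,im[:,:,::-1])
    K=np.array(c["K"]); v,u=np.mgrid[:384,:512]
    x=(u-K[0,2])/K[0,0]; y=(v-K[1,2])/K[1,1]
    if name=="wrist":
        r=np.hypot(x,y)+1e-9; s=np.tan(r)/r; x=x*s; y=y*s
    P=np.dstack([x,y,np.ones_like(x)])*d[...,None]
    A=np.array(c["attitude"]); A=rot(A) if A.size==4 else A
    return im,d,P@A.T+np.array(c["eye"])
E
python3 - <<'E'
from h import *
for n in("top","side"):
    c=imaging.get_calibration(n);print(n,c)
    im,d,P=cloud(n,f"pics/{n}0.png");np.savez(f"{n}0.npz",im=im,d=d,P=P)
print(telemetry.observe())
a=cv2.imread("pics/top0.png");b=cv2.imread("pics/side0.png")
E
```

```text
top {'K': array([[377.95510451,   0.        , 261.82947055],
       [  0.        , 377.95510451, 192.71747894],
       [  0.        ,   0.        ,   1.        ]]), 'eye': array([ 269.74905708,  122.25103369, 1056.73008209]), 'attitude': array([-0.08140527,  0.74380486, -0.65952457,  0.07179726])}
side {'K': array([[439.80592122,   0.        , 254.97923516],
       [  0.        , 439.80592122, 187.3439111 ],
       [  0.        ,   0.        ,   1.        ]]), 'eye': array([-177.00894807, 1081.77668336,  917.83602022]), 'attitude': array([ 0.13526621, -0.2519094 ,  0.85183116, -0.43889449])}
{'t': 0.1, 'joints': array([ 1.15780046,  0.33386147,  0.03989901,  1.46621424, -0.01344926,
        1.34330069, -0.0584951 ]), 'joint_vel': array([-9.76844146e-04, -1.92084018e-03, -3.73205838e-04, -4.81691027e-03,
       -1.01624283e-04,  3.06346118e-04,  8.04216220e-05]), 'effort': array([ 5.53800463e-03, -6.60009885e+01,  1.37143951e+00, -4.06475651e+01,
        1.72350492e-02,  8.90480296e-03,  1.10200932e-05]), 'eef_pos': array([ 200.4628039 , -617.81199197,  197.28149232]), 'tcp_rot': array([-7.44015977e-04,  9.87720101e-01,  1.56231965e-01, -1.49184075e-04]), 'wrist_force': array([ 0.71917572, -0.48620631,  0.42801475]), 'moment': array([-0.04901405,  0.02533696, -0.05169154]), 'finger_force': 0.0, 'grip_width': 85.67545569826457}
```

View pics/top0.png

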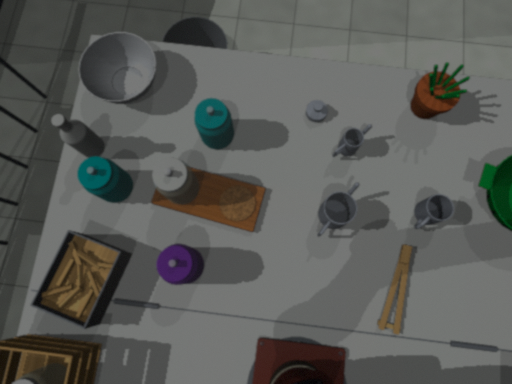

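View pics/side0.png

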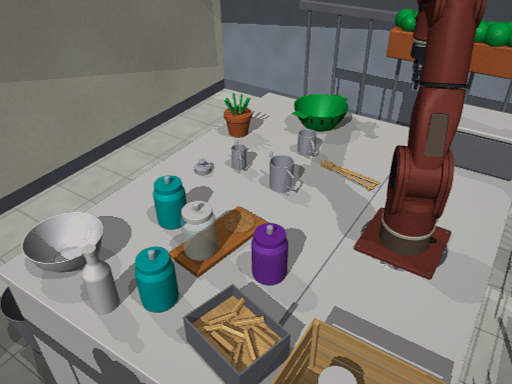

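The top view shows the board with the jar at (172,180) and the pad at (240,203). The small spouted jug is at (350,140), the large one at (338,210), and a spoutless mug at (435,208). I'll zoom in and measure.

Run:
```python
from h import *
z=np.load("top0.npz");im,P=z["im"],z["P"]
a=cv2.resize(im[110:240,300:460,::-1],None,fx=5,fy=5,interpolation=cv2.INTER_CUBIC)[:600]
a=cv2.convertScaleAbs(a,alpha=1.6);cv2.imwrite("pics/crop1.png",a)
s=np.load("side0.npz")
Q=np.vstack([P.reshape(-1,3),s["P"].reshape(-1,3)])
def near(uv): return P[uv[1],uv[0]]
for n,uv,r,zl in(("small",(350,140),75,(76,95)),("large",(338,210),95,(96,115)),("mug",(435,208),80,(60,130)),("jar",(172,180),80,(120,165))):
    c=near(uv)[:2]
    for src,X in(("top",P.reshape(-1,3)),("side",s["P"].reshape(-1,3))):
        X=X[(np.hypot(*(X[:,:2]-c).T)<r)]
        print(n,src,c.round(),"zmax",np.percentile(X[X[:,2]>10,2],[90,99]).round(1))
        Y=X[(X[:,2]>zl[0])&(X[:,2]<zl[1])]
        if len(Y)>8:
            (cx,cy),rad=cv2.minEnclosingCircle(Y[:,:2].astype(np.float32));print("   rim",len(Y),round(cx,1),round(cy,1),round(rad,1))
# board: brown mask
hsv=cv2.cvtColor(im,cv2.COLOR_RGB2HSV)
m=((hsv[...,1]>90)&(hsv[...,0]<20)&(P[...,2]>10)&(P[...,2]<30)).astype(np.uint8)
m[:150]=0;m[240:]=0;m[:,:140]=0;m[:,280:]=0
B=P[m>0];print("board z",np.median(B[:,2]),len(B))
print(cv2.minAreaRect(B[:,:2].astype(np.float32)))
print(cv2.boxPoints(cv2.minAreaRect(B[:,:2].astype(np.float32))))
```

```text
small top [690. -88.] zmax [83.6 86.5]
   rim 127 678.0 -91.0 47.5
small side [690. -88.] zmax [82.5 85.9]
   rim 80 681.9 -90.3 49.4
large top [477. -69.] zmax [104.2 107. ]
   rim 185 481.6 -65.8 63.6
large side [477. -69.] zmax [100.5 106.2]
   rim 142 485.0 -64.2 62.4
mug top [ 516. -342.] zmax [83.9 87.1]
   rim 337 493.7 -314.1 44.6
mug side [ 516. -342.] zmax [81.9 87.7]
   rim 207 497.3 -316.5 48.2
jar top [471. 367.] zmax [169.1 188.6]
   rim 390 485.2 376.5 49.8
jar side [471. 367.] zmax [167.3 185. ]
   rim 535 485.9 379.6 49.0
board z 18.906195013149045 3379
((472.7724609375, 299.2325439453125), (296.5964660644531, 128.97084045410156), 81.13416290283203)
[[386.2016  162.64476]
 [513.63153 142.76762]
 [559.3433  435.8203 ]
 [431.9134  455.69745]]
```

View pics/crop1.png

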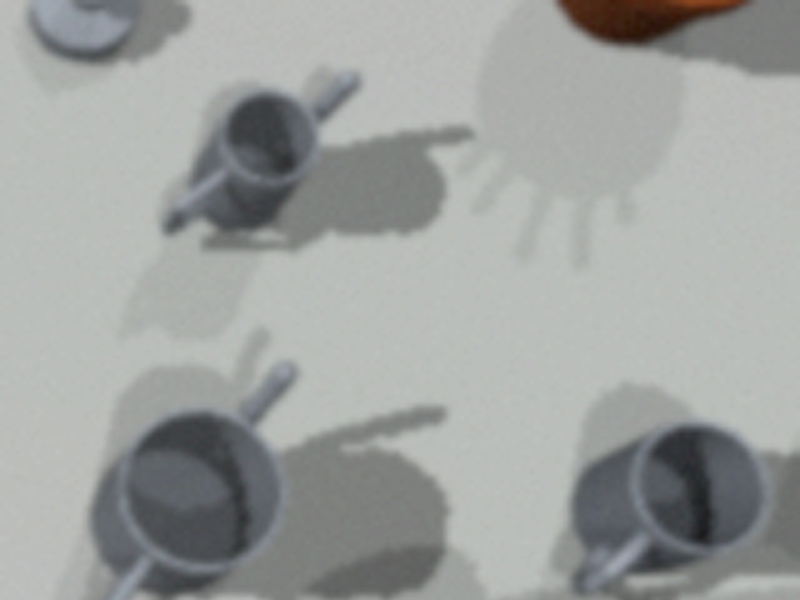

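The crop confirms the small jug. Its rim centre is at crop (269,137), spout tip at (350,78) and handle end at (175,220). Next I cast rays for the jug and pad, then move to hover above the jug.

```bash
cat >> h.py <<'E'
def ray(name,uv,z):
    c=imaging.get_calibration(name);K=np.array(c["K"])
    d=rot(c["attitude"])@np.linalg.solve(K,[uv[0],uv[1],1.]);e=np.array(c["eye"])
    return e+d*(z-e[2])/d[2]
def down(yaw):  # tool z down, tool y along world yaw+90deg
    q=(R.from_euler("z",yaw)*R.from_euler("x",np.pi)).as_quat();return np.roll(q,1)
def jug_pose(P,c0,r=62):
    """rim circle and handle/spout axis from cloud around c0"""
    X=P.reshape(-1,3);X=X[np.hypot(*(X[:,:2]-c0).T)<80]
    return X
E
python3 - <<'E'
from h import *
px=lambda x,y:(300+(x+.5)/5-.5,110+(y+.5)/5-.5)
c=ray("top",px(269,137),85);print("rim c",c)
for a in((222,137),(318,137),(269,90),(269,185)):print(np.linalg.norm(ray("top",px(*a),85)-c).round(1))
t=ray("top",px(350,78),75);h=ray("top",px(172,222),50)
for n,p in(("tip",t),("handle",h)):
    v=p-c;print(n,p.round(1),np.hypot(*v[:2]).round(1),np.degrees(np.arctan2(v[1],v[0])).round(1))
v=t-h;yaw=np.arctan2(v[1],v[0]);print("yaw",np.degrees(yaw))
# side image check of spout points: cloud around
z=np.load("side0.npz");P=z["P"].reshape(-1,3);r=np.hypot(*(P[:,:2]-c[:2]).T)
X=P[(r>36)&(r<72)&(P[:,2]>25)&(P[:,2]<88)];a=np.degrees(np.arctan2(X[:,1]-c[1],X[:,0]-c[0]))
print(np.histogram(a,bins=np.arange(-180,181,20)))
# pad by colour
z=np.load("top0.npz");im,P=z["im"],z["P"];lab=cv2.cvtColor(im,cv2.COLOR_RGB2LAB)
print(lab[203,236:244:3],lab[198,205:215:5]); 
q=down(yaw);print(planner.ik([c[0],c[1],230],q),planner.ik([c[0],c[1],230],down(yaw+np.pi)))
for ty in(81.1,261.1):print(planner.ik([460,217,60],down(np.radians(ty))))
a=cv2.resize(im[150:240,140:280,::-1],None,fx=5,fy=5,interpolation=cv2.INTER_CUBIC);cv2.imwrite("pics/crop2.png",cv2.convertScaleAbs(a,alpha=1.6))
E
```

```text
rim c [666.87711348 -80.29189996  85.        ]
25.6
26.7
27.3
27.5
tip [ 710.9 -124.6   75. ] 62.4 -45.2
handle [624.5 -37.2  50. ] 60.4 134.5
yaw -45.317245554503735
(array([ 0,  0,  0,  0,  0,  0, 10,  2,  0,  0,  0,  0,  0,  0,  0, 28,  0,
        0]), array([-180, -160, -140, -120, -100,  -80,  -60,  -40,  -20,    0,   20,
         40,   60,   80,  100,  120,  140,  160,  180]))
[[ 70 135 145]
 [ 76 134 148]
 [ 83 135 148]] [[ 51 136 142]
 [ 48 137 142]]
[ 0.33602593  0.39525874 -0.39160083  1.33855725  0.14884541  1.43645989
 -2.40988535] [ 0.53944068  0.45030505 -0.69580838  1.32657452  0.28440454  1.46414204
  0.64347943]
[ 0.49055278  0.41173488 -1.19051648  1.92327759  0.43069027  1.09753708
 -1.03069943]
[ 0.42027346  0.35875901 -1.08942339  1.92538876  0.36207182  1.07292879
  2.16565693]
```

View pics/crop2.png

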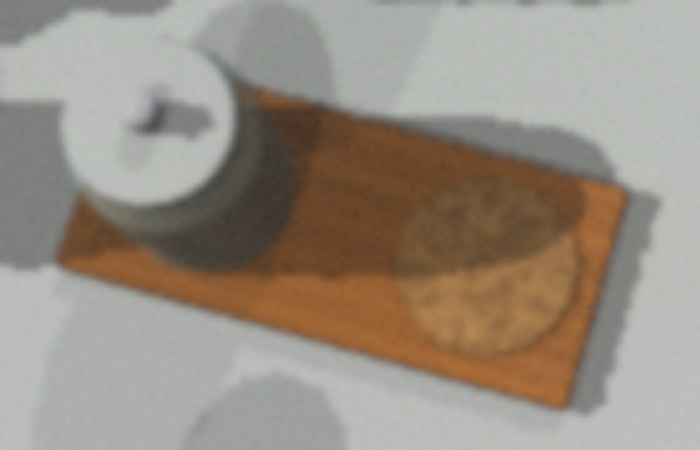

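The crop shows the pad's ellipse spanning x 397–580 and y 178–356, so its centre is about (488.5,267). The jug's radius and reach match the given sizes, so I'm moving to hover and checking from near.

Run:
```python
from h import *
px=lambda x,y:(140+(x+.5)/5-.5,150+(y+.5)/5-.5)
p=ray("top",px(488.5,267),22);print("pad",p,[np.linalg.norm(ray("top",px(*a),22)-p).round(1) for a in((397,267),(580,267),(488,178),(488,356))])
j=ray("top",px(148,122),150);v=j-p;print("jar",j,np.hypot(*v[:2]),np.degrees(np.arctan2(v[1],v[0])))
e=[ray("top",px(*a),18) for a in((62,264),(565,407),(627,188))]
v=e[0]-e[1];w=e[2]-e[1];print("edges",np.degrees(np.arctan2(v[1],v[0])),np.linalg.norm(v),np.degrees(np.arctan2(w[1],w[0])),np.linalg.norm(w))
m=(e[1]+e[2])/2;print("pad from edge",m+65*v/np.linalg.norm(v))
env.movep([667,-80,220],down(np.radians(-45.3)+np.pi))
im,d,P=cloud("wrist","pics/w1.png");s=telemetry.observe();print(s["t"],s["eef_pos"],s["joints"].round(2))
X=P.reshape(-1,3);k=(d.ravel()>0)&(np.hypot(X[:,0]-667,X[:,1]+80)<75)&(X[:,2]>78)&(X[:,2]<92);Y=X[k][:,:2].astype(np.float32)
print(len(Y),cv2.minAreaRect(Y));np.savez("w1.npz",P=P,d=d)
```

```text
pad [459.40270797 214.58315728  22.        ] [np.float64(51.0), np.float64(51.0), np.float64(51.0), np.float64(50.0)]
jar [488.39655491 380.94889935 150.        ] 168.87333506317182 80.11391171657024
edges 81.00079424249985 293.2151846159736 -8.624588004599742 128.56430927583884
pad from edge [461.12103953 217.19198213  18.        ]
2.675 [666.83553028 -81.4421451  219.8345491 ] [ 0.54  0.45 -0.69  1.34  0.29  1.45  0.64]
594 ((684.1238403320312, -88.8131103515625), (55.27789306640625, 86.53346252441406), 65.92466735839844)
```

View pics/w1.png

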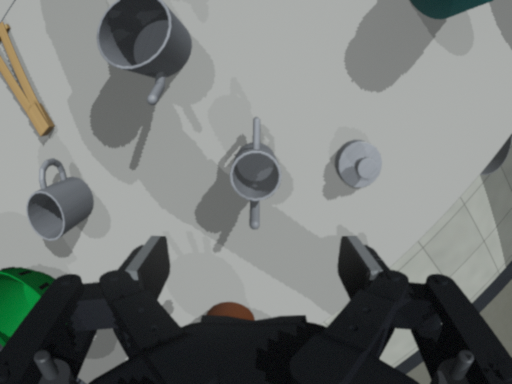

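The wrist view shows the jug at (255,173), centred between the fingers, with handle (256,120) and spout (255,222) in line with the gripper's x axis. I'll check the centre by ray, then descend, grip and lift.

Run:
```python
from h import *
c=imaging.get_calibration("wrist");K=np.array(c["K"])
def wr(u,v,z):
    x,y=(u-K[0,2])/K[0,0],(v-K[1,2])/K[1,1];r=np.hypot(x,y)
    d=rot(c["attitude"])@np.array([x/r*np.sin(r),y/r*np.sin(r),np.cos(r)]);e=np.array(c["eye"]);return e+d*(z-e[2])/d[2]
p=wr(255.5,173,85);t=wr(255,224,75);print(p,np.linalg.norm(wr(279.5,173,85)-p),t-p,np.degrees(np.arctan2(*(t-p)[1::-1])))
j=(p[:2]+[667,-80])/2
print("jug",j); assert np.hypot(*(j-[667,-80]))<8
q=down(np.radians(-45.3)+np.pi)
command_gripper(85,40)
env.movel([*j,130],q,speed=150)
env.movel([*j,36],q,speed=90)
s=telemetry.observe();print(s["t"],s["eef_pos"],s["wrist_force"])
command_gripper(45,40)
s=telemetry.observe();print(s["t"],s["grip_width"],s["finger_force"],s["wrist_force"])
env.movel([*j,190],q,speed=120)
s=telemetry.observe();print(s["t"],s["grip_width"],s["finger_force"],s["wrist_force"],s["eef_pos"])
im,d,P=cloud("wrist","pics/w2.png")
```

```text
[667.82056965 -79.95916869  85.        ] 25.601504459357738 [ 43.44588452 -44.53373809 -10.        ] -45.708416794917596
jug [667.41028482 -79.97958435]
4.8333 [667.98084228 -79.98095374  36.77055972] [-0.41550689  0.146763    0.30301818]
5.2333 54.53335374078501 41.5042869374156 [-1.93566733 -0.21150065  5.4696046 ]
6.6667 54.664269226653374 42.67816476523876 [-0.07704076  0.02836286 -2.53802229] [666.939509   -79.99792179 188.9818329 ]
```

View pics/w2.png

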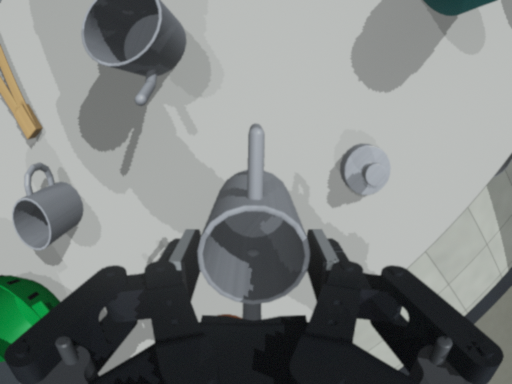

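The jug is held upright: rim at about (254,252), handle towards (256,130). Now I carry it to above the pad, lower it until contact, and release.

Run:
```python
from h import *
q=down(np.radians(80.7)+np.pi);p=[460,216]
print(planner.ik([*p,200],q))
env.movep([*p,200],q)
s=telemetry.observe();print(s["t"],s["joints"].round(2),s["grip_width"])
env.movel([*p,75],q,speed=120)
f0=telemetry.observe()["wrist_force"][2];z=66
while z>54:
    env.movel([*p,z],q,speed=30); s=telemetry.observe()
    print(z,s["eef_pos"].round(1),s["wrist_force"].round(1))
    if s["wrist_force"][2]-f0>4: break
    z-=1.5
print(s["t"])
cloud("side","pics/s2.png")
a=cv2.imread("pics/s2.png")[150:300,130:330];cv2.imwrite("pics/s2c.png",cv2.resize(a,None,fx=4,fy=4))
```

```text
[ 0.61645293  0.21318413 -1.2617381   1.7562417   0.20932664  1.3248655
  2.28901456]
8.1833 [ 0.62  0.21 -1.26  1.76  0.21  1.32  2.29] 54.54985751093801
66 [459.9 216.   65.9] [ 0.1  0.5 -2.7]
64.5 [460.  216.   64.5] [-1.   0.  -1.9]
63.0 [459.9 216.   62.9] [-0.3  0.6 -3. ]
61.5 [459.9 216.   61.4] [-1.1  0.5 -2.8]
60.0 [459.9 215.9  59.9] [ 0.7 -1.  -2.3]
58.5 [460.2 216.2  59.1] [-2.9 -2.1  6.4]
11.075
```

View pics/s2c.png

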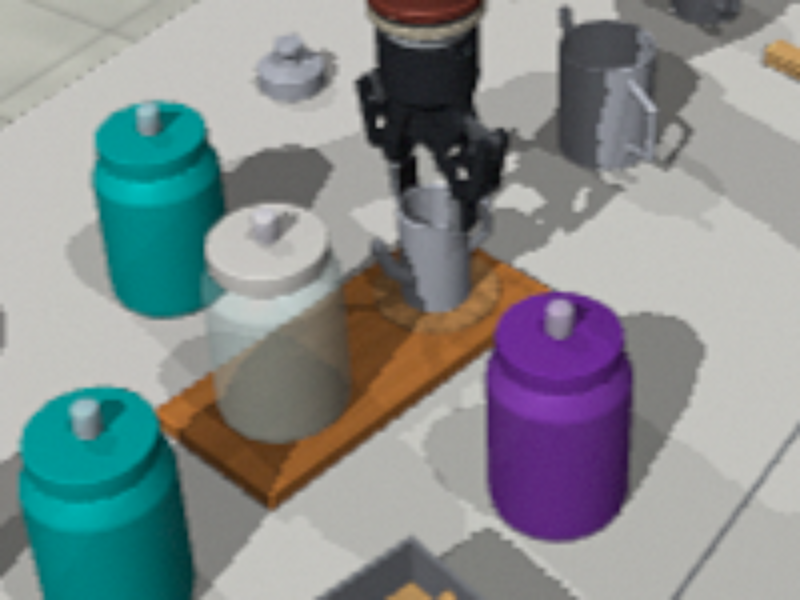

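The side view shows the jug on the pad, upright, with its spout (380,255) pointing at the jar. I'll release, retreat straight up and check.

Run:
```python
from h import *
q=down(np.radians(80.7)+np.pi)
command_gripper(85); env.dwell(0.2)
env.movel([460,216,90],q,speed=70); env.movel([460,216,215],q,speed=150)
s=telemetry.observe();print(s["t"],s["eef_pos"],s["wrist_force"],s["grip_width"])
c=imaging.get_calibration("wrist");K=np.array(c["K"]);np.savez("wc.npz",K=K,A=c["attitude"],e=c["eye"])
cloud("wrist","pics/w3.png")
env.movep([560,-60,300],q) if planner.ik([560,-60,300],q) is not None else None
im,d,P=cloud("top","pics/t3.png")
a=cv2.convertScaleAbs(cv2.resize(im[150:240,140:280,::-1],None,fx=5,fy=5,interpolation=cv2.INTER_CUBIC),alpha=1.6)
b=cv2.resize(cv2.imread("pics/w3.png")[100:384,100:400],(475,450));cv2.imwrite("pics/c3.png",a)
b=cv2.imread("pics/w3.png");cv2.imwrite("pics/both.png",np.hstack([cv2.resize(a,(400,257)),cv2.resize(b,(343,257))]))
```

```text
13.325 [459.57430337 215.64003803 214.13387249] [ 0.16972678 -0.84404672  0.09363916] 84.87522918053739
```

View pics/both.png

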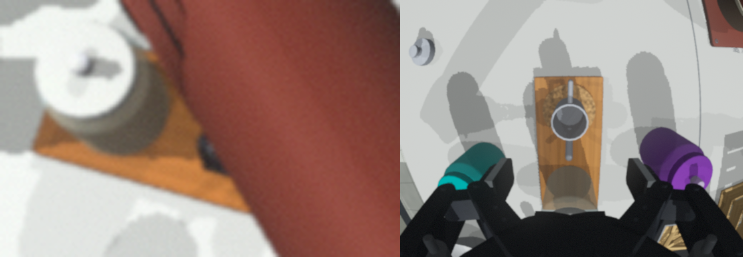

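The wrist view shows the jug standing on the pad, its axis in line with the board and its spout towards the jar. One numeric check before handing in.

Run:
```python
from h import *
z=np.load("wc.npz");K,A,e=z["K"],rot(z["A"]),z["e"]
def wr(u,v,h):
    x,y=(u-K[0,2])/K[0,0],(v-K[1,2])/K[1,1];r=np.hypot(x,y)
    d=A@np.array([x/r*np.sin(r),y/r*np.sin(r),np.cos(r)]);return e+d*(h-e[2])/d[2]
T=lambda x,y:((x-400+.5)*512/343-.5,(y+.5)*384/257-.5)
r=wr(*T(569.5,122),107);s=wr(*T(569,158),97);print("rim",r,"spout",s-r,np.degrees(np.arctan2(*(s-r)[1::-1])))
L,Rr=wr(*T(535,77),18),wr(*T(602,77),18);L2=wr(*T(541,195),18)
print("board end",L,Rr,np.linalg.norm(L-Rr),"mid",(L+Rr)/2)
s=telemetry.observe();print(s["t"],s["eef_pos"],s["wrist_force"])
im,d,P=cloud("side","pics/s4.png")
S=np.load("side0.npz")["P"]
X=P.reshape(-1,3);k=(np.hypot(X[:,0]-460,X[:,1]-216)<35)&(X[:,2]>98)&(X[:,2]<115);print("rim side",cv2.minEnclosingCircle(X[k][:,:2].astype(np.float32)),np.percentile(X[k][:,2],98))
for n,c,lo,hi,rr in(("jar",(486,379),135,165,70),("large",(470,-70),96,112,60)):
    for C in(S,P):
        Y=C.reshape(-1,3);k=(np.hypot(Y[:,0]-c[0],Y[:,1]-c[1])<rr)&(Y[:,2]>lo)&(Y[:,2]<hi);print(n,k.sum(),Y[k].mean(0))
cv2.imwrite("pics/s4c.png",cv2.resize(cv2.imread("pics/s4.png")[120:300,130:330],None,fx=3,fy=3))
```

```text
rim [460.41175475 215.77880749 107.        ] spout [ 10.73900498  60.85221194 -10.        ] 79.99167381280832
board end [513.42750051 141.68277897  18.        ] [390.53829554 161.81680219  18.        ] 124.52764989670277 mid [451.98289803 151.74979058  18.        ]
13.425 [459.46236619 215.71103612 214.01821942] [0.05498264 0.0241897  0.80893386]
rim side ((463.69403076171875, 219.28079223632812), 30.382261276245117) 109.03496625799504
jar 369 [467.63259605 397.32279995 148.60543535]
jar 362 [467.72087054 396.54447201 148.79355823]
large 133 [467.88504128 -55.26482969 101.43653795]
large 138 [468.49977127 -54.4179889  101.45134462]
```

View pics/s4c.png

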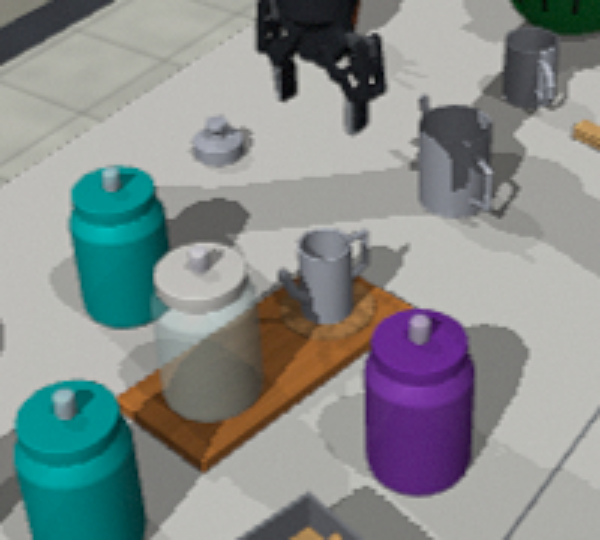

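The view shows the jug free and upright on the pad, its spout towards the jar, and the open gripper well clear above. The measurements put it within a few mm and about 1° of the target, and the jar and large jug haven't moved. Handing in.

```bash
python3 -c "
from h import *
print(env.close_job())"
```

```text
the job is handed in; nothing more can be done
None
```

The job is handed in: the small jug stands upright on the cork pad, measured within about 5 mm of its centre, its spout pointing at the jar within about 1°, and the jar and larger jug show no measurable shift.

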